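# Clear the cover plate and take off the quarter-turn cap of unknown hand

### The arm

A 7-joint arm with a two-finger parallel gripper is mounted at the origin on the work surface. World frame = base frame: x ahead of the robot, y to its left, z up, the work surface at z = 0. Lengths are in mm, angles in rad, forces in N, time in s.
With the tool pointing down it reaches from about 400 to 875 mm from the base axis. Payload 4.4 kg.
Tool frame: the origin (TCP) lies at the very end of the fingers, on their centre line; the grasp point (between the pads) lies 19 mm behind it; y points along the fingers, z is the direction in which the jaws open and shut, and the axes are right-handed (so a half turn about y gives the same grasp; the last joint's range is limited). The gripper opens to 85 mm and grips with 20 to 120 N. Pads are 22 mm wide; open, the fingers measure 114 mm over their backs; the gripper's body (76 mm by 85 mm) begins 54 mm behind the grasp point. The pads swing forward as they close: fully open they stand 13 mm farther back than shut.
Start: joints at [1.229, 0.628, 0.038, 1.517, -0.027, 0.996, -0.02], TCP at [177.033, -625.441, 231.313] pointing down, gripper open.
Joint ranges: [-3.06, 3.06], [-0.37, 2.12], [-1.25, 1.32], [0.18, 2.47], [-1.1, 4.24], [0.23, 1.98], [-2.94, 2.94]. Speed limits (rad/s): [2.57, 2.57, 3.14, 3.14, 3.14, 3.14, 3.14].

### API

Orientations are given as [roll, pitch, yaw] about the fixed x, y, z axes, in that order (R = Rz(yaw) Ry(pitch) Rx(roll)).
In Python, from cell import * gives the robot as it stands.
- The arm moves only by the tool apply_moves, never from a script. Its argument "targets" is a list of rows, each a list of 6 numbers: the shift along the tool's x, y, z in units of 40 mm (1.0 is 40 mm), then the turn, a rotation vector about the tool's x, y, z in units of 8 degrees (1.0 is 8 degrees). A call has 1 to 12 rows; each row shifts and turns the commanded pose from where the row before left it, along the tool's axes as they then stand; what a row does not reach is not made up. A row lasts 1/8 s, in which the tool goes at most 62.5 mm and 10.7 degrees, less where a joint would pass 70% of its speed; a pose out of reach is approached as far as the arm can. A call is refused whole if a number of a shift passes 1 or a number of a turn 1, either way. A call with a gripper value outside its range is refused whole. "jaw" is the gripper command: -1 is shut, 1 is fully open, values between are in proportion, set as the call begins (left out, the last holds). The fingers move at their own pace and stop on an object; the grip force is fixed at half the most. Time passes only in rows, so rows that do not move let the fingers close. It gives the time, the measured TCP pose, the force and the opening at its end, in the units of the state.
- read_state(): the state, without advancing time (a new reading comes with each control period).
- get_image(name): name is "scene" or "side" or "wrist"; returns the picture (400x640x3 uint8, red, green, blue); there is no depth.
- calibration(name): a dict with "fx", "fy", "cx", "cy" (pixels), "world_from_camera" (4x4, takes a point from camera to world coordinates). Camera axes: x right, y down, z forward; pixel columns grow to the right and rows downward; lengths in mm; the calibration is good to about 2 mm. A picture is of the moment at which its call begins: read the wrist's pose just before it. calibration takes no time and is no camera call; for the wrist camera it gives the pose at the moment of the call.
- finish_job(): hands the job in, once; it reports no verdict.
The state is a dict: "clock": time; "qpos": joint angles; "qd": joint speeds; "tau": joint torques, N m; "eef_pos": TCP position; "tool_rot": TCP orientation; "force": force on the tool from outside, world axes, zero at the start; "torque": the same for the moment, N m; "width": finger opening in mm.
Only numpy, scipy, OpenCV 4.12 (cv2) and the standard library are available. Lean on these libraries where they do the work, as an engineer would, in place of code of your own. Each camera call takes 0.05 s, during which the arm holds its last target. There are 200 camera calls.

### The job

A blank cover plate has been left lying on one of the two capped conduit fittings: stack it squarely, edges flush, on the pile of two like plates on the plywood block, and let go of it. Then take the cap off the fitting it lay on; it may be left- or right-handed, so try loosening it both ways, turn it the way that goes, and lift it straight off. Finish while still holding that cap up, steady and about 10 cm above its seat, and leave the other fitting's cap on.

Things in the scene. Friction and masses are not known exactly. Their poses are not given: they have to be found in the camera images.
- cover_center (a point): centre (half-way through its thickness) of the plate to be stacked, which starts lying flat across the cap of fitting a: white blank cover plate, 110 x 62 x 9 mm (x, y, z), plastic, about 70 g; its axes are the plate's
- pile_high_center (a point): centre of the upper plate of the pile: white blank cover plate, 110 x 62 x 9 mm (x, y, z), plastic, about 70 g. The pile is the plywood block (18 mm high), pile_low, then pile_high; its top is 36 mm above the bench
- pile_low_center (a point): centre of the lower plate of the pile: white blank cover plate, 110 x 62 x 9 mm (x, y, z), plastic, about 70 g
- riser: plywood block under the pile, fixed, 100 x 52 x 18 mm; origin at the centre of its underside, x along its length
- cover: the same plate to be stacked; origin at the centre of its underside
- fitting_a: the conduit fitting under the loose plate: fixed upright grey plastic tube, 64 mm outside diameter, 70 mm high, on an 84 mm round foot, looks just like fitting b; origin at the centre of its foot on the bench
- cap_a_grip (a point): centre of the grip of the white cap on fitting a, on its axis, z up, 93 mm above the bench when seated. Round ribbed grip 42 mm in diameter, 34 mm high (top at 110 mm), on a flange 62 mm in diameter and 6 mm thick that rests on the tube's rim. About 90 g. Below, a stem with a 48 mm crossbar reaches 32 mm down into the tube and must rise 33 mm to clear it
- cap_a: the same cap; origin on its axis at the underside of the flange, 70 mm above the bench when seated. It turns almost without friction between two firm stops; away from its release it can rise only about 3 mm
- fitting_a_mouth (a point): centre of fitting a's rim, 70 mm up. Quarter-turn thread of unknown hand inside, not visible, drawn anew each time: turned the wrong way the cap meets a firm stop after 0.2 to 0.5 rad; the right way it goes 1.0 to 1.3 rad to a firm stop, and lifts straight off anywhere in about the last 0.3 rad before that stop
- fitting_b: the other conduit fitting, like fitting a, its cap bare of any plate; the cap's hand is the opposite of cap a's; origin at the centre of its foot on the bench
- cap_b: the cap on fitting b, same shape and size; origin at the underside of the flange; to be left on
Things that resemble listed ones, but are neither listed nor needed, are in the scene too. What is shaped like the cover but green or yellow is not meant.

How it is judged (in metres and radians):
On the way, in this order (a step that is already met when the one before it is completed fails the run):
1. the loose plate lies square on the pile and is let go (x of cover_center in the frame of pile_high_center between -0.007 and 0.007 m and y of cover_center in the frame of pile_high_center between -0.007 and 0.007 m and z of cover_center in the frame of pile_high_center between 0.006 and 0.012 m and angle between the x axis of cover_center and the x axis of pile_high_center, either way round below 0.12 rad and x of pile_high_center in the frame of pile_low_center between -0.007 and 0.007 m and y of pile_high_center in the frame of pile_low_center between -0.007 and 0.007 m and z of pile_high_center in the frame of pile_low_center between 0.006 and 0.012 m and angle between the x axis of pile_high_center and the x axis of pile_low_center, either way round below 0.12 rad and contact force between the fingers and cover below 0.1 N and horizontal distance between pile_low_center and riser below 0.02 m), for 0.3 s.
2. the cap of fitting a is held lifted off (z of cap_a_grip in the frame of fitting_a above 0.15 m and contact force between the fingers and cap_a above 1 N and contact force between cap_a and fitting_a below 0.1 N and contact force between cap_a and fitting_b below 0.1 N and contact force between cap_a and cap_b below 0.1 N and contact force between cap_a and cover below 0.1 N), for 0.2 s.
At the end, for the whole second after the job is handed in: Three plates in one square pile on the block (each within 7 mm and 0.12 rad of the one below; lowest within 20 mm of the block), fingers off the top one; cap a gripped, at rest, touching no fitting, plate or other cap, its grip centre over 150 mm above the bench; cap b not moved over 20 mm (all of step 1 and all of step 2 and linear speed of cap_a below 0.03 m/s); the arm keeps its last pose, push and grip.
It fails at once if the other fitting's cap is disturbed (distance of cap_b from where it was at the start of the episode above 0.02 m).
It also fails if it takes over 58 s, if anything falls off the work surface, if the arm or the gripper's body presses on something with over 40 N, if the wrist force passes 120 N, or if a joint passes its speed limit or range.

## Working session

There is one attempt and no reset: what is moved stays moved. The work goes in short steps, Python scripts to look and compute and a tool call to move; the robot and the scene stay as the last step left them, time stands still between calls to the robot, and variables do not carry over. Pictures are saved under pics/ and viewed, about 8 in all and at most 12, crops included, and the job is handed in when it is done.

Besides the shell and the picture viewer there is one more tool, called after "Emit:" in YAML: its name, and indented under it one key for each argument. apply_moves: Moves the arm, as the interface text tells. Its arguments: {"type":"object","properties":{"targets":{"type":"array"},"jaw":{"type":"number"}},"required":["targets"]}

```bash
mkdir -p pics; ls; python3 - <<'E'
from cell import *
import cv2
s=read_state();print(s)
for n in("scene","side"):
    im=get_image(n);cv2.imwrite(f"pics/{n}0.png",im[:,:,::-1])
    c=calibration(n);print(n,c)
print(calibration("wrist"))
E
```

```text
pics
{'clock': 0.0, 'qpos': array([ 1.22917897,  0.62933408,  0.03845925,  1.51833082, -0.0270006 ,
        0.99631002, -0.02002252]), 'qd': array([ 0.00079997,  0.00162425, -0.00073456,  0.00076589,  0.00199807,
        0.00069623, -0.00176314]), 'tau': array([-1.04970186e-04, -5.63403261e+01,  1.22660704e+00, -1.93439323e+01,
        1.11363948e-02,  1.07405253e-02,  5.50593086e-05]), 'eef_pos': array([ 176.87057956, -624.84218525,  230.40910338]), 'tool_rot': array([-1.57265983e+00, -3.30025908e-05, -2.86581126e+00]), 'force': array([ 0.49556683, -0.17671426, -0.44480914]), 'torque': array([ 0.04919545, -0.01054365,  0.07002304]), 'width': 85.34861508024406}
scene {'fx': 412.8771020898619, 'fy': 412.8771020898619, 'cx': 322.49606608919646, 'cy': 194.93779416815062, 'world_from_camera': array([[-6.87687222e-01,  6.23769110e-01, -3.71481335e-01,
         8.75871958e+02],
       [ 7.25993543e-01,  5.87709556e-01, -3.57114623e-01,
         3.47551189e+02],
       [-4.43394011e-03, -5.15276213e-01, -8.57012698e-01,
         8.72425331e+02],
       [ 0.00000000e+00,  0.00000000e+00,  0.
[... 278 characters left out ...]
, -4.84457004e-01,  7.93511353e-01,
        -6.07650104e+02],
       [ 1.24048012e-02, -8.55989716e-01, -5.16844007e-01,
         5.26996107e+02],
       [ 0.00000000e+00,  0.00000000e+00,  0.00000000e+00,
         1.00000000e+00]])}
{'fx': 326.23716227255227, 'fy': 326.23716227255227, 'cx': 317.1721967331096, 'cy': 201.84147572250922, 'world_from_camera': array([[ 2.73856082e-01, -9.27356385e-01, -2.54976434e-01,
         2.41712332e+02],
       [-9.61769113e-01, -2.64535511e-01, -7.08599848e-02,
        -6.07100794e+02],
       [-1.73786204e-03,  2.64633897e-01, -9.64347386e-01,
         3.72562866e+02],
       [ 0.00000000e+00,  0.00000000e+00,  0.00000000e+00,
         1.00000000e+00]])}
```

View pics/scene0.png

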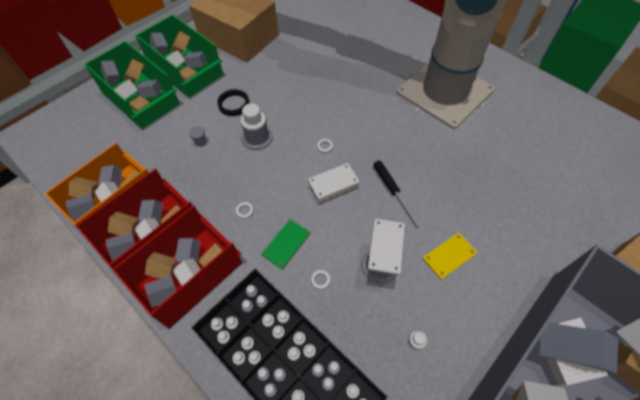

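View pics/side0.png

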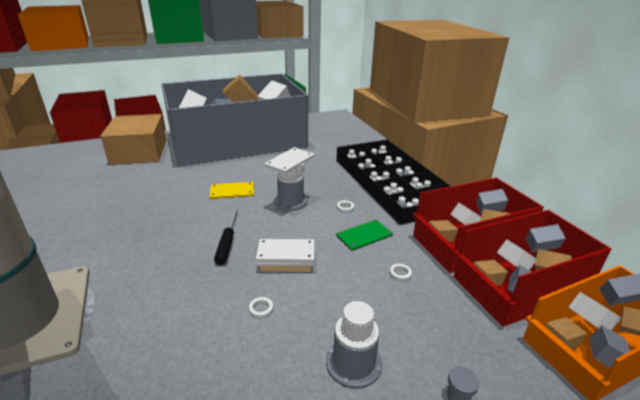

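The scene view shows the loose plate on fitting a at (387,246), the pile at (334,183) and fitting b at (255,125). The side view shows them at (290,160), (286,250) and (356,340). Next I rectify both views to the heights of the plate tops.

```bash
cat > h.py <<'E'
import numpy as np, cv2
from cell import *
def proj(c,P):
    T=np.linalg.inv(c["world_from_camera"]);p=np.asarray(P,float)@T[:3,:3].T+T[:3,3]
    return np.c_[c["fx"]*p[:,0]/p[:,2]+c["cx"],c["fy"]*p[:,1]/p[:,2]+c["cy"]]
def ray(c,uv,z):
    d=c["world_from_camera"][:3,:3]@[(uv[0]-c["cx"])/c["fx"],(uv[1]-c["cy"])/c["fy"],1]
    o=c["world_from_camera"][:3,3];return o+d*(z-o[2])/d[2]
def rect(im,c,cen,z,half=100,s=2):
    """top-down view of plane z, s px/mm, col=+x, row=-y"""
    x,y=cen[:2];w=np.float32([[x-half,y+half,z],[x+half,y+half,z],[x+half,y-half,z],[x-half,y-half,z]])
    n=2*half*s;H=cv2.getPerspectiveTransform(np.float32(proj(c,w)),np.float32([[0,0],[n,0],[n,n],[0,n]]))
    return cv2.warpPerspective(im,H,(n,n),flags=cv2.INTER_CUBIC)
def plate(r,cen,half=100,s=2,th=185):
    m=(r.min(2)>th).astype(np.uint8);m=cv2.morphologyEx(m,cv2.MORPH_CLOSE,np.ones((13,13)))
    m=cv2.morphologyEx(m,cv2.MORPH_OPEN,np.ones((9,9)))
    cs,_=cv2.findContours(m,0,2);cs=max(cs,key=cv2.contourArea)
    b=cv2.minAreaRect(cs);p=cv2.boxPoints(b);q=np.c_[cen[0]-half+p[:,0]/s,cen[1]+half-p[:,1]/s]
    e=q[1]-q[0],q[2]-q[1];l=[np.linalg.norm(v) for v in e];k=int(l[1]>l[0])
    cv2.polylines(r,[np.int32(p)],True,(255,0,0),1)
    return q.mean(0),np.degrees(np.arctan2(e[k][1],e[k][0]))%180,sorted(l)
E
python3 - <<'E'
from h import *
tiles=[]
for n,pa,pp,pb in(("scene",(387,246),(334,183),(252,111)),("side",(290,160),(286,250),(356,312))):
    im=cv2.imread(f"pics/{n}0.png")[:,:,::-1].copy();c=calibration(n)
    for uv,z in((pa,119),(pp,36)):
        cen=ray(c,uv,z);r=rect(im,c,cen,z)
        print(n,z,cen,plate(r,cen),np.percentile(r.min(2),[50,90,97]));tiles.append(r)
    print("b",ray(c,pb,110))
t=np.vstack([np.hstack(tiles[:2]),np.hstack(tiles[2:])])
cv2.imwrite("pics/t1.png",cv2.resize(t,(600,600))[:,:,::-1])
E
```

```text
Traceback (most recent call last):
  File "h.py", line 17, in plate
    cs,_=cv2.findContours(m,0,2);cs=max(cs,key=cv2.contourArea)
                                    ~~~^^^^^^^^^^^^^^^^^^^^^^^^
ValueError: max() iterable argument is empty
```

```bash
python3 - <<'E'
t=open('h.py').read()
t=t.replace("th=185","th=None").replace("    m=(r.min(2)>th)","    g=r.min(2)\n    if th is None: th=(np.median(g)+np.percentile(g,96))/2\n    m=(g>th)")
open('h.py','w').write(t)
E
python3 - <<'E'
from h import *
tiles=[]
for n,pa,pp,pb in(("scene",(387,246),(334,183),(252,111)),("side",(290,160),(286,250),(356,312))):
    im=cv2.imread(f"pics/{n}0.png")[:,:,::-1].copy();c=calibration(n)
    for uv,z in((pa,119),(pp,36)):
        cen=ray(c,uv,z);r=rect(im,c,cen,z)
        print(n,z,cen,np.percentile(r.min(2),[50,90,97]),plate(r,cen));tiles.append(r)
    print("b",ray(c,pb,110))
t=np.vstack([np.hstack(tiles[:2]),np.hstack(tiles[2:])])
cv2.imwrite("pics/t1.png",cv2.resize(t,(600,600))[:,:,::-1])
E
```

```text
scene 119 [547.35347161 207.72344927 119.        ] [127. 180. 181.] (array([545.19941887, 205.21438746]), np.float64(33.26488540315995), [np.float64(62.095388572288776), np.float64(109.70206031247352)])
scene 36 [470.01457063  -3.88586356  36.        ] [127. 179. 179.] (array([464.17822877, -11.91034629]), np.float64(158.96248868877754), [np.float64(62.103374147331245), np.float64(109.81170419489328)])
b [ 489.45953139 -261.73404195  110.        ]
side 119 [542.7234141  194.32574039 119.        ] [143. 222. 223.] (array([545.13692919, 205.70000797]), np.float64(32.86094998927212), [np.float64(63.52358137336333), np.float64(112.17776647612189)])
side 36 [462.28172882 -17.6509588   36.        ] [145. 222. 223.] (array([462.97139366, -12.17682435]), np.float64(158.19858977524942), [np.float64(63.22927398323039), np.float64(109.9316494096442)])
b [ 483.5851655  -268.28889582  110.        ]
```

View pics/t1.png

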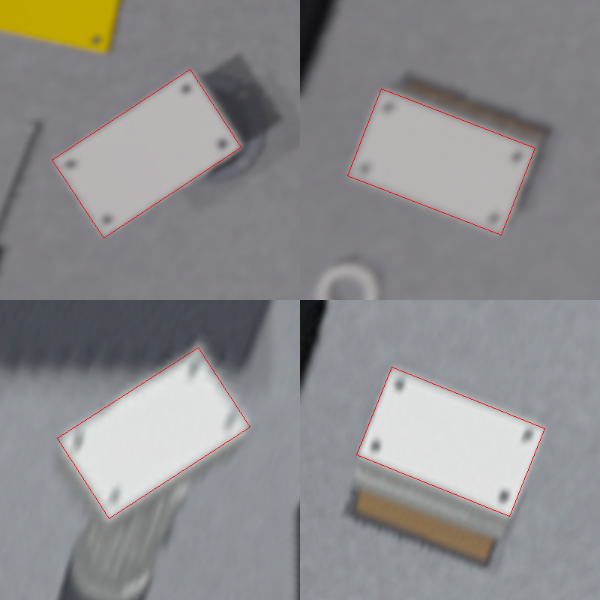

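The rectified outlines match the given sizes. The loose plate is at (545, 205), long axis at 33°. The pile is at (464, -12), long axis at 158.5°. Next I plan the approach.

```bash
cat >> h.py <<'E'
from scipy.spatial.transform import Rotation as Ro
def go(p,yaw_deg,s=None,cur=None):
    """units (40mm along tool axes at present yaw) to reach p, and turn units (8deg, about tool y) afterwards"""
    s=s or read_state();e,y=s["eef_pos"],np.degrees(s["tool_rot"][2])
    R=Ro.from_euler("xyz",[-np.pi/2,0,np.radians(y)])
    d=R.inv().apply(np.array(p)-e)/40
    dy=(yaw_deg-y+180)%360-180
    R2=Ro.from_euler("xyz",[-np.pi/2,0,np.radians(yaw_deg)]);d2=R2.inv().apply(np.array(p)-e)/40
    print("pos",e.round(1),"rpy",np.degrees(s["tool_rot"]).round(2),"F",s["force"].round(1),"T",s["torque"].round(2),"w",round(s["width"],1),"t",round(s["clock"],2))
    print("shift now",d.round(3),"turn y",round(-dy/8,3),"shift after turn",d2.round(3))
E
python3 -c "
from h import *
go((430,-280,231),-147); s=read_state(); s['eef_pos']=np.array([430,-280,231.]); go((545.2,205.4,190),-147,s)"
```

```text
pos [ 176.9 -624.9  230.5] rpy [ -90.1   -0.  -164.2] F [ 0.1 -0.7 -0.4] T [-0.01  0.02  0.02] w 84.8 t 0.1
shift now [-8.437 -0.013 -6.574] turn y -2.15 shift after turn [-10.003  -0.013  -3.785]
pos [ 430. -280.  231.] rpy [ -90.1   -0.  -164.2] F [ 0.1 -0.7 -0.4] T [-0.01  0.02  0.02] w 84.8 t 0.1
shift now [ -6.075   1.025 -10.892] turn y -2.15 shift after turn [-9.025  1.025 -8.609]
```

Emit:
apply_moves:
  targets:
    - [-0.77,0,-0.6,0,0,0]
    - [-0.77,0,-0.6,0,0,0]
    - [-0.77,0,-0.6,0,0,0]
    - [-0.77,0,-0.6,0,0,0]
    - [-0.77,0,-0.6,0,0,0]
    - [-0.77,0,-0.6,0,0,0]
    - [-0.77,0,-0.6,0,0,0]
    - [-0.77,0,-0.6,0,0,0]
    - [-0.77,0,-0.6,0,0,0]
    - [-0.77,0,-0.6,0,0,0]
    - [-0.77,0,-0.6,0,0,0]
  jaw: 1

```text
clock: 1.48
eef_pos: [431.6, -277.9, 231.1]
tool_rot: [-1.571, -0.0, -2.866]
force: [0.3, -0.7, 0.2]
width: 85.4
```

Emit:
apply_moves:
  targets:
    - [-0.5,0,-0.9,0,0,0]
    - [-0.5,0,-0.9,0,0,0]
    - [-0.5,0,-0.9,0,0,0]
    - [-0.5,0,-0.9,0,0,0]
    - [-0.5,0,-0.9,0,0,0]
    - [-0.5,0,-0.9,0,0,0]
    - [-0.5,0,-0.9,0,0,0]
    - [-0.5,0,-0.9,0,0,0]
    - [-0.5,0,-0.9,0,0,0]
    - [-0.5,0,-0.9,0,-0.7,0]
    - [-0.5,0,-0.9,0,-0.7,0]
    - [-0.3,0,-0.6,0,-0.7,0]

```text
clock: 2.98
eef_pos: [530.6, 191.5, 231.0]
tool_rot: [-1.571, -0.0, -2.567]
force: [-0.8, 0.7, 0.1]
width: 85.5
```

```bash
python3 -c "
from h import *
go((545.2,205.4,190),-147)"
```

```text
pos [530.6 191.5 231. ] rpy [-9.0030e+01 -1.0000e-02 -1.4706e+02] F [-0.8  0.7  0.1] T [-0.03  0.02 -0.06] w 85.5 t 2.98
shift now [-0.495  1.024 -0.093] turn y -0.007 shift after turn [-0.496  1.024 -0.092]
```

Emit:
apply_moves:
  targets:
    - [-0.5,0.5,-0.09,0,0,0]
    - [0,0,0,0,0,0]
    - [0,0,0,0,0,0]

```text
clock: 3.35
eef_pos: [545.3, 201.9, 211.3]
tool_rot: [-1.57, -0.001, -2.573]
force: [-0.9, 0.5, -0.3]
width: 85.6
```

```bash
python3 - <<'E'
from h import *
go((545.2,205.4,103),-147)
c=calibration("wrist");im=get_image("wrist").copy()
cen=(545,205);r=rect(im,c,cen,119);print(plate(r,cen))
cv2.imwrite("pics/w1.png",np.hstack([im,cv2.resize(r,(400,400))])[:,:,::-1][:,:,:])
t=np.hstack([im,r]);cv2.imwrite("pics/w1.png",cv2.resize(t,(800,308))[:,:,::-1])
E
```

```text
pos [545.3 201.9 211.3] rpy [-8.9970e+01 -8.0000e-02 -1.4743e+02] F [-0.9  0.5 -0.3] T [-0.   -0.03 -0.02] w 85.6 t 3.35
shift now [-0.044  2.709 -0.076] turn y -0.054 shift after turn [-0.045  2.709 -0.076]
(array([570.84937, 221.2555 ], dtype=float32), np.float32(122.90526), [np.float32(48.91732), np.float32(61.23925)])
```

View pics/w1.png

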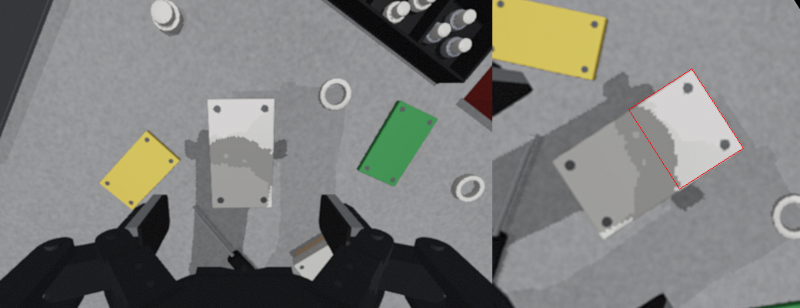

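The wrist view agrees: the rectified plate is centred at about (545.5, 205), midway between the fingers. Now I descend.

Emit:
apply_moves:
  targets:
    - [-0.04,0.8,-0.07,0,0,0]
    - [0,0.8,0,0,0,0]
    - [0,0.3,0,0,0,0]
    - [0,0,0,0,0,0]
    - [0,0,0,0,0,0]

```text
clock: 4.03
eef_pos: [546.5, 206.5, 136.6]
tool_rot: [-1.57, 0.002, -2.573]
force: [0.3, -0.3, 0.1]
width: 85.3
```

```bash
python3 -c "
from h import *
go((545.4,205.2,103),-147)"
```

```text
pos [546.5 206.5 136.6] rpy [-8.9970e+01  1.3000e-01 -1.4742e+02] F [ 0.3 -0.3  0.1] T [ 0.03 -0.04  0.02] w 85.3 t 4.03
shift now [0.041 0.841 0.013] turn y -0.052 shift after turn [0.041 0.841 0.013]
```

Emit:
apply_moves:
  targets:
    - [0.04,0.4,0,0,-0.05,0]
    - [0,0.3,0,0,0,0]
    - [0,0.14,0,0,0,0]
    - [0,0,0,0,0,0]
    - [0,0,0,0,0,0]

```text
clock: 4.65
eef_pos: [544.5, 205.6, 101.9]
tool_rot: [-1.571, 0.0, -2.566]
force: [-0.6, 0.2, -0.3]
width: 85.4
```

Emit:
apply_moves:
  targets:
    - [0,0,0,0,0,0]
    - [0,0,0,0,0,0]
    - [0,0,0,0,0,0]
    - [0,0,0,0,0,0]
    - [0,0,0,0,0,0]
    - [0,0,0,0,0,0]
  jaw: -1

```text
clock: 5.4
eef_pos: [544.8, 205.7, 102.6]
tool_rot: [-1.57, 0.001, -2.566]
force: [-0.5, -0.3, 5.6]
width: 60.5
```

```bash
python3 - <<'E'
from h import *
go((545.4,205.2,103),-147)
c=calibration("side");im=get_image("side").copy()
cv2.imwrite("pics/s2.png",cv2.resize(im[90:240,200:400],(800,600),interpolation=2)[:,:,::-1])
E
```

```text
pos [544.8 205.7 102.6] rpy [-8.998e+01  8.000e-02 -1.470e+02] F [-0.5 -0.3  5.6] T [-0.07  0.14 -0.03] w 60.5 t 5.4
shift now [-0.006 -0.01   0.019] turn y -0.0 shift after turn [-0.006 -0.01   0.019]
```

View pics/s2.png

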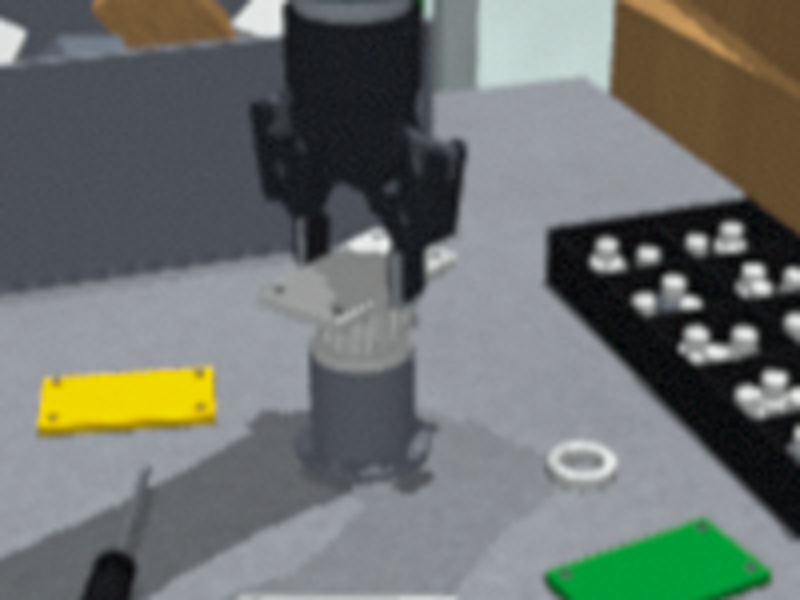

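The gripper holds the plate near its centre at width 60.5, with the fingertips about level with its underside. I lift it and head for the pile.

Emit:
apply_moves:
  targets:
    - [0,-0.2,0,0,0,0]
    - [0,-0.5,0,0,0,0]
    - [0,-0.7,0,0,0,0]
    - [0,-0.7,0,0,0,0]
    - [0,0,0,0,0,0]

```text
clock: 6.08
eef_pos: [545.7, 206.1, 187.9]
tool_rot: [-1.57, 0.005, -2.566]
force: [0.1, -0.2, -1.3]
width: 60.4
```

```bash
python3 -c "
from h import *
go((463.6,-12,150),158.6)"
```

```text
pos [545.7 206.1 187.9] rpy [ -89.95    0.27 -147.  ] F [ 0.1 -0.2 -1.3] T [ 0.05  0.03 -0.02] w 60.4 t 6.08
shift now [4.69  0.948 3.456] turn y 6.799 shift after turn [-0.08   0.948  5.826]
```

Emit:
apply_moves:
  targets:
    - [0,0,0,0,0.85,0]
    - [0,0,0,0,0.85,0]
    - [0,0,0,0,0.85,0]
    - [0,0,0,0,0.85,0]
    - [0,0,0,0,0.85,0]
    - [0,0,0,0,0.85,0]
    - [0,0,0,0,0.85,0]
    - [0,0,0,0,0.85,0]
    - [0,0,0,0,0,0]

```text
clock: 7.2
eef_pos: [543.5, 205.3, 184.6]
tool_rot: [-1.569, -0.001, 2.77]
force: [0.1, 0.0, -1.5]
width: 60.3
```

Emit:
apply_moves:
  targets:
    - [0,0,0.4,0,0,0]
    - [-0.08,0,0.7,0,0,0]
    - [0,0,0.8,0,0,0]
    - [0,0,0.8,0,0,0]
    - [0,0,0.8,0,0,0]
    - [0,0,0.8,0,0,0]
    - [0,0,0.8,0,0,0]
    - [0,0.3,0.7,0,0,0]
    - [0,0.3,0,0,0,0]
    - [0,0.2,0,0,0,0]
    - [0,0,0,0,0,0]
    - [0,0,0,0,0,0]

```text
clock: 8.7
eef_pos: [463.0, -11.0, 153.8]
tool_rot: [-1.571, 0.0, 2.77]
force: [0.1, -0.1, -1.2]
width: 60.3
```

```bash
python3 - <<'E'
from h import *
s=read_state();go((463.6,-12,60),158.6,s)
# measure the held plate and the bare cap a in both fixed views
tiles=[]
zt=s["eef_pos"][2]+119-102.7
for n in("scene","side"):
    c=calibration(n);im=get_image(n).copy();cv2.imwrite(f"pics/{n}3.png",im[:,:,::-1])
    tiles+=[rect(im,c,(463.6,-12),zt),rect(im,c,(545,205),110)]
t=np.vstack([np.hstack(tiles[:2]),np.hstack(tiles[2:])])
cv2.imwrite("pics/t3.png",cv2.resize(t,(600,600))[:,:,::-1])
E
```

```text
pos [463.  -11.  153.8] rpy [-9.0020e+01  2.0000e-02  1.5869e+02] F [ 0.1 -0.1 -1.2] T [ 0.08  0.1  -0.02] w 60.3 t 8.7
shift now [-0.024  2.345  0.017] turn y 0.011 shift after turn [-0.024  2.345  0.017]
```

View pics/t3.png

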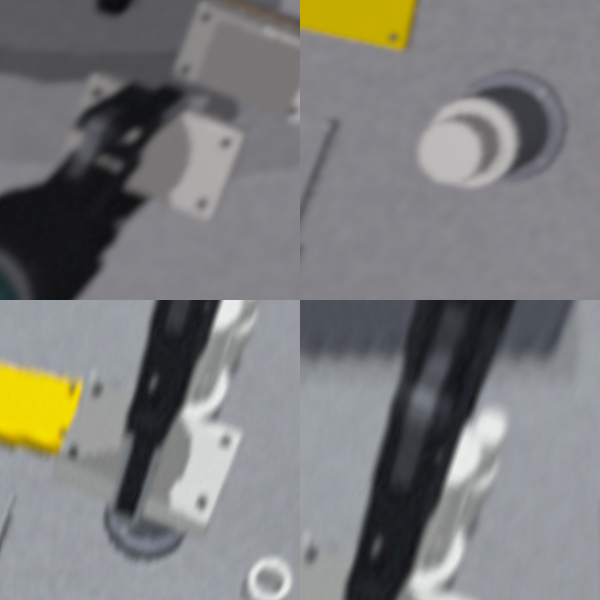

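In the scene tile, the cap of a shows bare, its top at about (544, 204). The held plate's right end is visible in both tiles, a few mm off its expected place. I zoom in with predicted outlines.

```bash
python3 - <<'E'
from h import *
s=read_state();e=s["eef_pos"];a=np.radians(158.65-180)
u=np.array([np.cos(a),np.sin(a)]);v=np.array([-u[1],u[0]])
zt=153.8+119-102.7;T=[]
for n in("scene","side"):
    c=calibration(n);im=cv2.imread(f"pics/{n}3.png")[:,:,::-1]
    cen=np.array([463.,-11])+55*u
    r=rect(im,c,cen,zt,40,5)
    P=np.array([np.array([463.,-11])+u*i*55+v*j*31 for i,j in((-1,-1),(1,-1),(1,1),(-1,1))])
    q=np.c_[(P[:,0]-cen[0]+40)*5,(40-P[:,1]+cen[1])*5]
    cv2.polylines(r,[np.int32(q)],True,(255,0,0),1);T.append(r)
cv2.imwrite("pics/t4.png",np.hstack(T)[:,:,::-1])
E
```

```text
(no output)
```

View pics/t4.png

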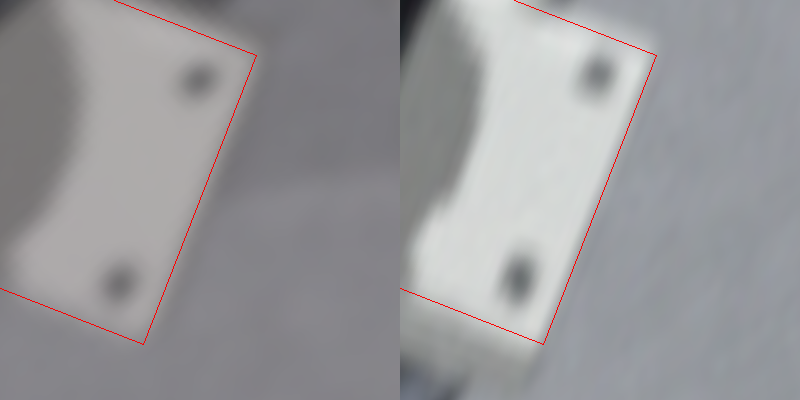

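The held plate matches the TCP prediction within about 1 mm in both views (hole midpoints at (159,182) and (158,176), expected (158,184)). I lower it.

Emit:
apply_moves:
  targets:
    - [-0.02,0.7,0.02,0,0,0]
    - [0,0.7,0,0,0,0]
    - [0,0.7,0,0,0,0]
    - [0,0.5,0,0,0,0]
    - [0,0.3,0,0,0,0]
    - [0,0,0,0,0,0]
    - [0,0,0,0,0,0]
    - [0,0,0,0,0,0]

```text
clock: 9.8
eef_pos: [463.6, -12.7, 38.5]
tool_rot: [-1.571, 0.001, 2.768]
force: [0.2, 0.3, -0.8]
width: 60.6
```

```bash
python3 -c "
from h import *
go((463.6,-12,29),158.6)"
```

```text
pos [463.6 -12.7  38.5] rpy [-9.003e+01  8.000e-02  1.586e+02] F [ 0.2  0.3 -0.8] T [-0.02  0.05 -0.01] w 60.6 t 9.8
shift now [ 0.007  0.237 -0.015] turn y 0.001 shift after turn [ 0.007  0.237 -0.015]
```

Emit:
apply_moves:
  targets:
    - [0,0.13,-0.01,0,0,0]
    - [0,0,0,0,0,0]
    - [0,0,0,0,0,0]

```text
clock: 10.18
eef_pos: [463.1, -12.3, 32.5]
tool_rot: [-1.571, -0.0, 2.768]
force: [0.5, 0.5, -0.7]
width: 60.3
```

Emit:
apply_moves:
  targets:
    - [0,0.06,0,0,0,0]
    - [0,0,0,0,0,0]
    - [0,0,0,0,0,0]

```text
clock: 10.55
eef_pos: [463.0, -12.4, 30.0]
tool_rot: [-1.571, -0.0, 2.768]
force: [-1.0, 0.1, -1.7]
width: 60.4
```

```bash
python3 -c "
from h import *
go((463.6,-12,29),158.6)"
```

```text
pos [463.  -12.4  30. ] rpy [-8.999e+01 -2.000e-02  1.586e+02] F [-1.   0.1 -1.7] T [-0.01 -0.02 -0.01] w 60.4 t 10.55
shift now [-0.01   0.025 -0.014] turn y -0.0 shift after turn [-0.01   0.025 -0.014]
```

Emit:
apply_moves:
  targets:
    - [-0.01,0.03,0,0,0,0]
    - [0,0,0,0,0,0]
    - [0,0,0,0,0,0]

```text
clock: 10.92
eef_pos: [463.1, -12.5, 29.1]
tool_rot: [-1.571, -0.001, 2.768]
force: [-1.7, 1.3, 4.7]
width: 59.9
```

Emit:
apply_moves:
  targets:
    - [0,0.02,0,0,0,0]
    - [0,0,0,0,0,0]
    - [0,0,0,0,0,0]

```text
clock: 11.3
eef_pos: [463.3, -12.5, 28.7]
tool_rot: [-1.571, -0.0, 2.768]
force: [-2.6, 0.4, 11.1]
width: 60.1
```

Contact is reached (11 N). I ease off slightly, release and rise.

Emit:
apply_moves:
  targets:
    - [0,-0.02,0,0,0,0]
    - [0,0,0,0,0,0]

```text
clock: 11.55
eef_pos: [463.9, -12.5, 28.9]
tool_rot: [-1.571, 0.001, 2.768]
force: [-0.8, 0.0, 0.9]
width: 60.5
```

Emit:
apply_moves:
  targets:
    - [0,0,0,0,0,0]
    - [0,0,0,0,0,0]
    - [0,0,0,0,0,0]
    - [0,0,0,0,0,0]
    - [0,0,0,0,0,0]
    - [0,-0.4,0,0,0,0]
    - [0,-0.7,0,0,0,0]
    - [0,-0.8,0,0,0,0]
    - [0,-0.8,0,0,0,0]
    - [0,-0.8,0,0,0,0]
    - [0,-0.7,0,0,0,0]
    - [0,0,0,0,0,0]
  jaw: 1

```text
clock: 13.05
eef_pos: [464.9, -12.4, 198.7]
tool_rot: [-1.573, 0.004, 2.768]
force: [0.6, 0.6, 0.4]
width: 85.5
```

```bash
python3 -c "
from h import *
go((545,205,200),-147)"
```

```text
pos [464.9 -12.4 198.7] rpy [-90.11   0.23 158.61] F [0.6 0.6 0.4] T [ 0.05  0.03 -0.02] w 85.5 t 13.05
shift now [ 0.117 -0.033 -5.792] turn y -6.799 shift after turn [-4.641 -0.033 -3.467]
```

Emit:
apply_moves:
  targets:
    - [0.02,0,-0.83,0,0,0]
    - [0.02,0,-0.83,0,0,0]
    - [0.02,0,-0.83,0,0,0]
    - [0.02,0,-0.83,0,0,0]
    - [0.02,0,-0.83,0,0,0]
    - [0.02,0,-0.83,0,0,0]
    - [0,0,-0.8,0,0,0]
    - [0,0,0,0,0,0]
    - [0,0,0,0,0,0]

```text
clock: 14.18
eef_pos: [542.6, 203.4, 195.8]
tool_rot: [-1.569, -0.001, 2.768]
force: [-0.0, -0.3, 0.7]
width: 85.5
```

```bash
python3 - <<'E'
from h import *
T=[]
c=calibration("wrist");go((544.5,204,96),-91);print(read_state()["qpos"].round(2))
w=get_image("wrist").copy();T.append(rect(w,c,(545,205),110,50,4))
for n in("scene","side"):
    c=calibration(n);im=get_image(n).copy();cv2.imwrite(f"pics/{n}5.png",im[:,:,::-1])
    r=rect(im,c,(463.6,-12),45);print(n,plate(r,(463.6,-12)));T.append(r)
im=cv2.imread("pics/scene3.png")[:,:,::-1];T.append(rect(im,calibration("scene"),(545,205),110,50,4))
t=np.vstack([np.hstack(T[:2]),np.hstack(T[2:])])
cv2.imwrite("pics/t5.png",cv2.resize(t,(600,600))[:,:,::-1])
E
```

```text
pos [542.6 203.4 195.8] rpy [-8.9870e+01 -8.0000e-02  1.5857e+02] F [-0.  -0.3  0.7] T [0.02 0.03 0.01] w 85.5 t 14.18
shift now [-0.04   2.495 -0.03 ] turn y -13.803 shift after turn [-0.015  2.495  0.048]
[-0.57  0.58  0.25  1.76 -0.19  0.83 -2.17]
scene (array([464.41354 , -12.207184], dtype=float32), np.float32(158.56883), [np.float32(62.123848), np.float32(109.75848)])
side (array([463.21634 , -12.663376], dtype=float32), np.float32(159.14554), [np.float32(64.16816), np.float32(109.757774)])
```

View pics/t5.png

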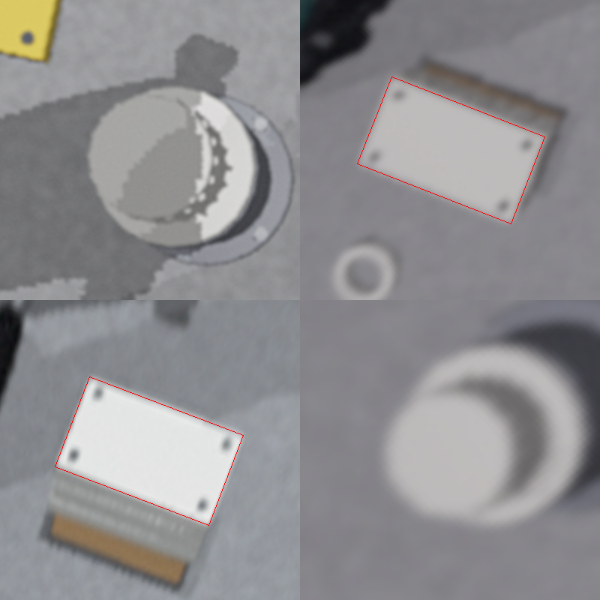

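The stack is square: within about 0.5 mm and 1° in both views. The cap's top centre is at about (544.3, 204), diameter 42 mm, as it must be. I turn the wrist to mid-range and go down on the cap.

Emit:
apply_moves:
  targets:
    - [0,0,0,0,-1,0]
    - [0,0,0,0,-1,0]
    - [0,0,0,0,-1,0]
    - [0,0,0,0,-1,0]
    - [0,0,0,0,-1,0]
    - [0,0,0,0,-1,0]
    - [0,0,0,0,-1,0]
    - [0,0,0,0,-1,0]
    - [0,0,0,0,-1,0]
    - [0,0,0,0,-1,0]
    - [0,0,0,0,-1,0]
    - [0,0,0,0,-1,0]

```text
clock: 15.82
eef_pos: [543.4, 203.4, 197.0]
tool_rot: [-1.571, -0.001, -1.836]
force: [-0.1, 0.1, 0.2]
width: 85.3
```

Emit:
apply_moves:
  targets:
    - [0,0,0,0,-1,0]
    - [0,0,0,0,-0.8,0]
    - [0,0.8,0,0,0,0]
    - [0,0.6,0,0,0,0]
    - [0,0,0,0,0,0]
    - [0,0,0,0,0,0]

```text
clock: 16.58
eef_pos: [544.0, 204.4, 141.8]
tool_rot: [-1.57, 0.0, -1.589]
force: [-0.1, 0.6, 0.1]
width: 85.8
```

```bash
python3 - <<'E'
from h import *
go((544.3,204,77),-91);print(read_state()["qpos"].round(2))
E
```

```text
pos [544.  204.4 141.8] rpy [-8.993e+01  2.000e-02 -9.103e+01] F [-0.1  0.6  0.1] T [0.02 0.06 0.01] w 85.8 t 16.57
shift now [0.01  1.62  0.008] turn y -0.004 shift after turn [0.01  1.62  0.008]
[-0.24  0.65 -0.27  1.8   0.25  0.72 -0.66]
```

Emit:
apply_moves:
  targets:
    - [0.01,0.6,0.01,0,0,0]
    - [0,0.6,0,0,0,0]
    - [0,0.3,0,0,0,0]
    - [0,0.12,0,0,0,0]
    - [0,0,0,0,0,0]
    - [0,0,0,0,0,0]

```text
clock: 17.32
eef_pos: [544.4, 204.4, 76.9]
tool_rot: [-1.569, 0.001, -1.588]
force: [0.9, -1.0, -0.2]
width: 85.5
```

Emit:
apply_moves:
  targets:
    - [0,0,0,0,0,0]
    - [0,0,0,0,0,0]
    - [0,0,0,0,0,0]
    - [0,0,0,0,0,0]
    - [0,0,0,0,0,0]
    - [0,0,0,0,0,0]
    - [0,0,0,0,0,0]
  jaw: -1

```text
clock: 18.2
eef_pos: [544.1, 204.2, 76.6]
tool_rot: [-1.57, 0.0, -1.588]
force: [-1.5, -0.5, 4.7]
width: 40.7
```

```bash
python3 -c "
from h import *
go((544.3,204,77),-91)"
```

```text
pos [544.1 204.2  76.6] rpy [-8.996e+01  1.000e-02 -9.100e+01] F [-1.5 -0.5  4.7] T [-0.08  0.27 -0.06] w 40.7 t 18.2
shift now [ 0.005 -0.009  0.005] turn y -0.001 shift after turn [ 0.005 -0.009  0.005]
```

The gripper is centred on the cap, lateral force about 1.5 N. I try loosening anticlockwise first (tool y is down, so a negative turn).

Emit:
apply_moves:
  targets:
    - [0,0,0,0,-0.5,0]
    - [0,0,0,0,-0.5,0]
    - [0,0,0,0,-0.5,0]
    - [0,0,0,0,0,0]

```text
clock: 18.7
eef_pos: [544.3, 204.8, 76.7]
tool_rot: [-1.57, 0.001, -1.378]
force: [-0.4, 0.9, 3.9]
width: 40.6
```

```bash
python3 -c "
from h import *
go((544.3,204,77),-91)"
```

```text
pos [544.3 204.8  76.7] rpy [-8.993e+01  5.000e-02 -7.897e+01] F [-0.4  0.9  3.9] T [0.08 0.23 0.07] w 40.6 t 18.7
shift now [ 0.019 -0.009 -0.002] turn y 1.504 shift after turn [ 0.019 -0.009  0.002]
```

Emit:
apply_moves:
  targets:
    - [0,0,0,0,-0.5,0]
    - [0,0,0,0,-0.5,0]
    - [0,0,0,0,0,0]

```text
clock: 19.08
eef_pos: [544.2, 204.8, 76.6]
tool_rot: [-1.57, 0.001, -1.239]
force: [-0.8, 0.7, 6.0]
width: 40.8
```

```bash
python3 -c "
from h import *
go((544.3,204,77),-91)"
```

```text
pos [544.2 204.8  76.6] rpy [-8.993e+01  4.000e-02 -7.097e+01] F [-0.8  0.7  6. ] T [0.06 0.16 0.04] w 40.8 t 19.07
shift now [ 0.019 -0.009 -0.003] turn y 2.504 shift after turn [ 0.019 -0.009  0.003]
```

Emit:
apply_moves:
  targets:
    - [0,0,0,0,-0.4,0]
    - [0,0,0,0,-0.4,0]
    - [0,0,0,0,0,0]

```text
clock: 19.45
eef_pos: [544.2, 204.7, 76.6]
tool_rot: [-1.569, 0.0, -1.127]
force: [-1.4, -0.3, 5.7]
width: 40.7
```

```bash
python3 -c "
from h import *
go((544.3,204,77),-91)"
```

```text
pos [544.2 204.7  76.6] rpy [-8.992e+01  3.000e-02 -6.457e+01] F [-1.4 -0.3  5.7] T [0.05 0.19 0.03] w 40.7 t 19.45
shift now [ 0.017 -0.009 -0.006] turn y 3.303 shift after turn [ 0.018 -0.009  0.002]
```

Emit:
apply_moves:
  targets:
    - [0,0,0,0,-0.4,0]
    - [0,0,0,0,-0.4,0]
    - [0,0,0,0,0,0]

```text
clock: 19.82
eef_pos: [544.2, 204.7, 76.6]
tool_rot: [-1.569, 0.0, -1.015]
force: [-0.9, 1.2, 5.5]
width: 41.0
```

```bash
python3 -c "
from h import *
go((544.3,204,77),-91)"
```

```text
pos [544.2 204.7  76.6] rpy [-8.993e+01  2.000e-02 -5.818e+01] F [-0.9  1.2  5.5] T [-0.    0.22  0.05] w 41.0 t 19.82
shift now [ 0.016 -0.009 -0.007] turn y 4.103 shift after turn [ 0.017 -0.009  0.003]
```

It has turned 0.57 rad with no stop, past the wrong-way limit of 0.5 rad, so anticlockwise seems right. I continue to the firm stop.

Emit:
apply_moves:
  targets:
    - [0,0,0,0,-0.5,0]
    - [0,0,0,0,-0.5,0]
    - [0,0,0,0,-0.5,0]
    - [0,0,0,0,-0.5,0]
    - [0,0,0,0,0,0]

```text
clock: 20.45
eef_pos: [544.3, 204.5, 76.6]
tool_rot: [-1.57, -0.0, -0.736]
force: [-0.1, 0.1, 5.3]
width: 40.5
```

```bash
python3 -c "
from h import *
go((544.3,204,77),-91)"
```

```text
pos [544.3 204.5  76.6] rpy [-8.993e+01 -1.000e-02 -4.217e+01] F [-0.1  0.1  5.3] T [-0.07  0.11  0.09] w 40.5 t 20.45
shift now [ 0.01  -0.009 -0.009] turn y 6.103 shift after turn [ 0.014 -0.009  0.001]
```

Emit:
apply_moves:
  targets:
    - [0,0,0,0,-0.4,0]
    - [0,0,0,0,-0.4,0]
    - [0,0,0,0,0,0]

```text
clock: 20.82
eef_pos: [544.3, 204.5, 76.6]
tool_rot: [-1.57, -0.0, -0.625]
force: [-0.6, -0.1, 4.9]
width: 41.0
```

```bash
python3 -c "
from h import *
go((544.3,204,77),-91)"
```

```text
pos [544.3 204.5  76.6] rpy [-8.993e+01 -3.000e-02 -3.578e+01] F [-0.6 -0.1  4.9] T [-0.    0.14  0.06] w 41.0 t 20.82
shift now [ 0.007 -0.009 -0.01 ] turn y 6.902 shift after turn [ 0.012 -0.009  0.   ]
```

Emit:
apply_moves:
  targets:
    - [0,0,0,0,-0.4,0]
    - [0,0,0,0,-0.3,0]
    - [0,0,0,0,0,0]

```text
clock: 21.2
eef_pos: [544.3, 204.4, 76.6]
tool_rot: [-1.57, -0.001, -0.527]
force: [-0.9, 0.3, 6.3]
width: 40.7
```

```bash
python3 -c "
from h import *
go((544.3,204,77),-91)"
```

```text
pos [544.3 204.4  76.6] rpy [-8.994e+01 -4.000e-02 -3.019e+01] F [-0.9  0.3  6.3] T [-0.12  0.11  0.07] w 40.7 t 21.2
shift now [ 0.005 -0.009 -0.01 ] turn y 7.601 shift after turn [ 0.011 -0.009 -0.   ]
```

Emit:
apply_moves:
  targets:
    - [0,0,0,0,-0.3,0]
    - [0,0,0,0,-0.3,0]
    - [0,0,0,0,0,0]

```text
clock: 21.58
eef_pos: [544.4, 204.4, 76.6]
tool_rot: [-1.57, -0.001, -0.442]
force: [-0.5, 0.5, 5.6]
width: 40.7
```

```bash
python3 -c "
from h import *
go((544.3,204,77),-91)"
```

```text
pos [544.4 204.4  76.6] rpy [-8.994e+01 -5.000e-02 -2.535e+01] F [-0.5  0.5  5.6] T [-0.1   0.16  0.1 ] w 40.7 t 21.57
shift now [ 0.003 -0.01  -0.01 ] turn y 8.207 shift after turn [ 0.01  -0.01  -0.001]
```

It has turned 1.15 rad, which should be inside the release zone whatever the stop is. I try a gentle lift and watch the force.

Emit:
apply_moves:
  targets:
    - [0,-0.08,0,0,0,0]
    - [0,-0.05,0,0,0,0]
    - [0,0,0,0,0,0]

```text
clock: 21.95
eef_pos: [543.7, 204.0, 81.2]
tool_rot: [-1.571, 0.0, -0.443]
force: [0.2, -0.4, -1.3]
width: 40.8
```

Emit:
apply_moves:
  targets:
    - [0,-0.06,0,0,0,0]
    - [0,-0.06,0,0,0,0]
    - [0,0,0,0,0,0]

```text
clock: 22.32
eef_pos: [544.0, 204.2, 86.4]
tool_rot: [-1.57, -0.0, -0.443]
force: [0.5, 0.4, -0.8]
width: 40.5
```

```bash
python3 -c "
from h import *
go((544.3,204,77),-91)"
```

```text
pos [544.  204.2  86.4] rpy [-8.998e+01 -2.000e-02 -2.540e+01] F [ 0.5  0.4 -0.8] T [-0.02 -0.04 -0.02] w 40.5 t 22.32
shift now [ 0.01   0.234 -0.001] turn y 8.2 shift after turn [0.005 0.234 0.008]
```

It rose 10 mm carrying only its own weight, so it is released. I lift it straight up to about 10 cm.

Emit:
apply_moves:
  targets:
    - [0,-0.2,0,0,0,0]
    - [0,-0.3,0,0,0,0]
    - [0,-0.4,0,0,0,0]
    - [0,-0.4,0,0,0,0]
    - [0,-0.4,0,0,0,0]
    - [0,-0.4,0,0,0,0]
    - [0,-0.2,0,0,0,0]
    - [0,0,0,0,0,0]
    - [0,0,0,0,0,0]
    - [0,0,0,0,0,0]
    - [0,0,0,0,0,0]
    - [0,0,0,0,0,0]

```text
clock: 23.82
eef_pos: [543.7, 204.1, 177.9]
tool_rot: [-1.571, 0.0, -0.443]
force: [0.4, -0.9, -0.6]
width: 40.6
```

```bash
python3 - <<'E'
from h import *
go((544.3,204,177),-91)
I={n:get_image(n).copy() for n in("scene","side")}
for n in I:
    r=rect(I[n],calibration(n),(463.6,-12),45);print(n,plate(r,(463.6,-12)))
t=np.hstack([I["scene"][60:320,200:500],I["side"][60:320,180:480]]);cv2.imwrite("pics/f.png",cv2.resize(t,(800,347))[:,:,::-1])
E
```

```text
pos [543.7 204.1 177.9] rpy [-9.001e+01  2.000e-02 -2.539e+01] F [ 0.4 -0.9 -0.6] T [ 0.01 -0.06 -0.04] w 40.6 t 23.82
shift now [0.014 0.023 0.003] turn y 8.201 shift after turn [0.003 0.023 0.014]
scene (array([464.17593 , -11.416931], dtype=float32), np.float32(158.81865), [np.float32(62.998055), np.float32(111.13534)])
side (array([463.0537  , -11.840574], dtype=float32), np.float32(158.62938), [np.float32(65.04527), np.float32(109.927155)])
```

View pics/f.png

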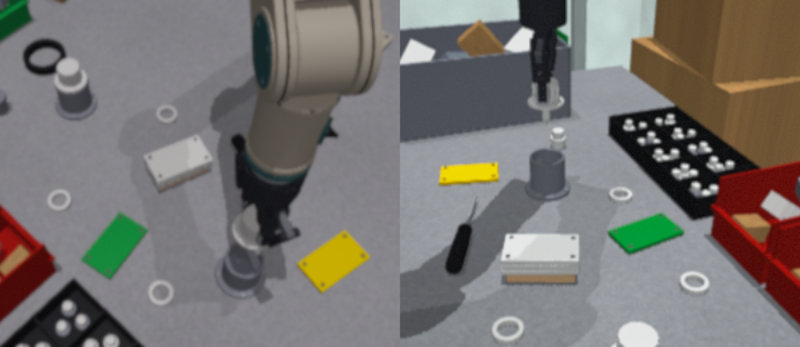

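The cap hangs in the gripper above the open tube of fitting a (side view, (545,105) over (547,170)). The pile is square at (540,258) and fitting b's cap is still on, at (70,75) in the scene view. I hand in.

```bash
python3 -c "
from cell import *
print(finish_job())"
```

```text
the job is handed in; nothing more can be done
None
```

I stacked the loose plate on the pile and let go of it. I then took the cap off fitting a and handed the job in at about 24 s, still holding the cap up.

- **Plate:** after release, both fixed cameras showed it within about 1 mm and 1° of where the pile's top plate had been.
- **Cap a:** it turned anticlockwise 1.15 rad with no stop and came up carrying only about its own weight. I never turned it the other way or as far as the firm stop: it had already gone past 0.5 rad, the furthest a wrong-way stop can be.
- **At the end:** the cap is held steady about 101 mm above its seat (gripper opening 40.6 mm), and the last pictures show it clear of the tube.
- **Fitting b:** its cap looked untouched in the last picture; I did not measure its position again.
- **Disagreements:** the two fixed cameras differ by about 1.2 mm in x for the pile, within the calibration tolerance. One automatic wrist-camera outline of the plate failed because of a shadow, so I read that one by eye.

No check failed at the end; the hand-in gives no verdict.

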